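# Strike the brass marking punch with the mallet

## Robot

A 6-joint arm with a two-finger parallel gripper is mounted at the origin on the work surface. World frame = base frame: x ahead of the robot, y to its left, z up, the work surface at z = 0. Lengths are in m, angles in degrees, forces in N, time in s.
With the tool pointing down it reaches from about 0.375 to 0.9 m from the base axis. Payload 3.1 kg.
Tool frame: the origin (TCP) lies at the very end of the fingers, on their centre line; the grasp point (between the pads) lies 19 mm behind it; z points along the fingers, y is the line along which they close (so a half turn about z gives the same grasp; the last joint's range is limited). The gripper opens to 87 mm and grips with 3 to 60 N. Pads are 19 mm wide; open, the fingers measure 117 mm over their backs; the gripper's body (75 mm by 190 mm) begins 51 mm behind the grasp point.
Start: joints at [61.507, 30.224, 82.088, -0, 67.689, -10.227], TCP at [0.196, 0.593, 0.223] pointing down, gripper open.
Joint ranges: [-176.69, 176.69], [-43.24, 126.21], [12.49, 139.97], [-82, 262], [0, 151.66], [-163.58, 163.58]. Speed limits (degrees/s): [159.86, 159.86, 180, 180, 180, 180].

## Interface

Orientations are given as [roll, pitch, yaw] about the fixed x, y, z axes, in that order (R = Rz(yaw) Ry(pitch) Rx(roll)).
In Python, from cell import * gives the robot as it stands.
- The arm moves only by the tool apply_moves, never from a script. Its argument "targets" is a list of rows, each a list of 5 numbers: the shift along the tool's x, y, z in mm, then the turn about the tool's z in degrees, then the opening, from -1 (shut) to 1 (fully open). In form: [[x, y, z, turn, claw], ...]. A call has 1 to 5 rows; each row is the pose to reach, as a shift and turn from the pose commanded when the call began, along the tool's axes at that moment; what a row does not reach only later rows make up. A row lasts 1/8 s, in which the tool goes at most 62.5 mm and 10.7 degrees, less where a joint would pass 70% of its speed; a pose out of reach is approached as far as the arm can. A call with a gripper value outside its range is refused whole. The fingers move at their own pace and stop on an object; "squeeze" is the grip in N (left out, the last holds). Time passes only in rows, so rows that repeat a pose let the fingers close. It gives the time, the measured TCP pose, the force, the opening and the grip force at its end, in the units of the state.
- observe(): the state, without advancing time (a new reading comes with each control period).
- capture(name): name is "side" or "top" or "wrist"; returns the picture (480x640x3 uint8, red, green, blue); there is no depth.
- calibration(name): a dict with "fovy" (degrees; the focal length in pixels is half the picture's height over the tangent of half this angle, whatever the lens; pixels are square), "cx", "cy" (the principal point, pixels), "view" (4x4, takes a point from world to camera coordinates); the wrist camera has in their place "hand_eye" (4x4, takes a point from camera to tool coordinates, whose origin is the TCP and whose axes are the flange's). Camera axes: x right, y down, z forward; pixel columns grow to the right and rows downward; lengths in m; the calibration is good to about 2 mm. A picture is of the moment at which its call begins: read the wrist's pose just before it. calibration takes no time and is no camera call.
- job_done(): hands the job in; it is judged then, once.
The state is a dict: "time_s": time; "joint_pos": joint angles; "joint_vel": joint speeds; "joint_efforts": joint torques, N m; "eef_pos": TCP position; "tool_rot": TCP orientation; "contact_force": force on the tool from outside, world axes, zero at the start; "wrist_torque": the same for the moment, N m; "grip_width": finger opening in m; "finger_force": force on a finger pad.
Only numpy, scipy, OpenCV 4.12 (cv2) and the standard library are available. Lean on these libraries where they do the work, as an engineer would, in place of code of your own. Each camera call takes 0.05 s, during which the arm holds its last target. There are 200 camera calls.

## Task

Mark the plate in the stand with the brass-capped punch: take the red-faced mallet by its handle and, with its face, strike the brass cap downwards with a brisk blow (not a slow push) so that the sprung punch goes fully down. Leave the black-capped punch unpressed, let the brass one spring back up, and finally stand the mallet on the bench top again on the same face, handle level, and let go.

Things in the scene. Friction and masses are not known exactly. Their poses are not given: they have to be found in the camera images.
- mallet: Mallet with two red round faces, 0.42 kg (+-15 %), standing on its lower face. Head: upright cylinder, 50 mm diameter, 80 mm tall. Pale wooden handle, level, mid-line 46 mm above the lower face, ending 172 mm from the head's axis. Origin: centre of the lower face; z up the head's axis, x from handle towards head (handle along -x). Centre of mass within 20 mm of the head's axis.
- mallet_grip (a point): Point to grip on the mallet's handle: on its mid-line, 60 mm from the head's axis (x -60, z 46 mm in the mallet's frame, same axes). The handle there is 22 mm wide and 30 mm high with flat vertical sides. Grip across it, firmly (40 N or more), so that the head does not swing.
- brass_punch_top (a point): Centre of the top of the BRASS cap, to be struck: disc of 30 mm diameter, 10 mm thick, on an upright sprung pin in a blue C-shaped stand (base 120 x 90 mm, arm top 62 mm above the bench, fixed). Cap top at rest 106 mm above the bench, fully down 84 mm: still 22 mm above the arm, so a level mallet clears the stand. Moves with the cap.
- brass_punch (a joint): Downward travel of the brass-capped punch, m: 0 up at rest, 0.022 fully down at a hard stop. Its spring resists with 5 N at the top, 13 N at the bottom, and lifts it again. A brisk blow drives it down faster than 30 mm/s: bringing the mallet down at 80 to 200 mm/s does that.
- black_punch_top (a point): Centre of the top of the BLACK cap of the second, otherwise identical stand, same heights: not to be pressed. The two stands and the mallet stand in any order from left to right, their axes 190 mm or more apart.
Things that resemble listed ones, but are neither listed nor needed, are in the scene too. What is shaped like the part that bears brass_punch_top but pink or white is not meant.

How it is judged (in metres and radians):
On the way, in this order (a step that is already met when the one before it is completed fails the run):
1. the mallet is lifted clear of the bench, its lower face at least 50 mm up (height (world z) of mallet above 0.05 m), for 0.1 s.
2. the brass-capped punch is driven down briskly (over 30 mm/s), the mallet's head over it (axes within 25 mm) (velocity of joint brass_punch above 0.03 m/s and horizontal distance between mallet and brass_punch_top below 0.025 m).
3. the brass-capped punch is fully down (19 of 22 mm or more) and halted under the mallet's face, axes within 25 mm, the head within 15 degrees of upright (value of joint brass_punch above 0.019 m and horizontal distance between mallet and brass_punch_top below 0.025 m and angle between mallet's own z axis and vertical below 0.26 rad and contact force between mallet and brass_punch above 1 N and velocity of joint brass_punch below 0.03 m/s).
At the end, for the whole second after the job is handed in: The brass-capped punch has sprung back up (within 3 mm), and the mallet stands on the bench top on the same face as at the start, upright within about 8 degrees, still and released, anywhere on the bench (value of joint brass_punch below 0.003 m and height (world z) of mallet between -0.005 and 0.008 m and angle between mallet's own z axis and vertical below 0.15 rad and linear speed of mallet below 0.02 m/s); the robot touches nothing.
It fails at once if the black-capped punch is pressed down more than 3 mm (height (world z) of black_punch_top below 0.103 m).
It also fails if it takes over 48 s, if anything falls off the work surface, if the arm or the gripper's body presses on something with over 40 N, if the wrist force passes 120 N, or if a joint passes its speed limit or range.

## Working session

There is one attempt and no reset: what is moved stays moved. The work goes in short steps, Python scripts to look and compute and a tool call to move; the robot and the scene stay as the last step left them, time stands still between calls to the robot, and variables do not carry over. Pictures are saved under pics/ and viewed, at most 10 in all, crops included, and the job is handed in when it is done.

Besides the shell and the picture viewer there is one more tool, called after "Request:" by a JSON object that holds its "op" and its "data". apply_moves: Moves the arm, as the interface text tells. Its arguments: {"type":"object","properties":{"targets":{"type":"array","items":{"type":"array","items":{"type":"number"}}},"squeeze":{"type":"number"}},"required":["targets"]}

```bash
mkdir -p pics
python3 - <<'E'
from cell import *
import cv2,numpy as np
print(observe())
for n in("side","top"):
    c=calibration(n);print(n,c["fovy"],c["cx"],c["cy"],np.round(c["view"],4).tolist(), {k for k in c})
    cv2.imwrite(f"pics/{n}.png",capture(n)[:,:,::-1])
print({k:np.round(v,4).tolist() for k,v in calibration("wrist").items()})
E
```

```text
{'time_s': 0.0, 'joint_pos': array([ 6.15066557e+01,  3.02776241e+01,  8.21574931e+01, -2.31660411e-03,
        6.76883479e+01, -1.02287678e+01]), 'joint_vel': array([ 0.00231134, -0.03328331,  0.01968934,  0.02741465,  0.09409013,
       -0.0187113 ]), 'joint_efforts': array([-3.33679282e-04, -4.40032518e+01, -1.76594782e+01,  6.30712160e-02,
        5.82815974e-02, -1.91492177e-04]), 'eef_pos': array([0.19551782, 0.59285161, 0.22157988]), 'tool_rot': array([-1.79878117e+02, -1.98175344e-02,  1.61736284e+02]), 'contact_force': array([ 0.97140533, -0.00775377, -0.37852942]), 'wrist_torque': array([-0.00863293, -0.02189499, -0.02984213]), 'finger_force': 0.0, 'grip_width': 0.08713275546706725}
side 52.75132609654214 324.35076548570726 239.11471559258052 [[0.9277, -0.3729, 0.0186, -0.3838], [-0.1926, -0.5207, -0.8317, 0.1709], [0.3198, 0.768, -0.5549, 0.8401], [0.0, 0.0, 0.0, 1.0]] {'fovy', 'view', 'cx', 'cy'}
top 55.93151317170799 323.48294117461876 231.65166432137238 [[0.0119, -0.9999, 0.001, 0.0075], [-0.9901, -0.0119, -0.1399, 0.4418], [0.1399, 0.0006, -0.9902, 0.9424], [0.0, 0.0, 0.0, 1.0]] {'fovy', 'view', 'cx', 'cy'}
{'fovy': 65.8761, 'cx': 315.1886, 'cy': 242.7577, 'hand_eye': [[-0.0002, -0.9571, -0.2896, 0.0801], [1.0, -0.0003, 0.0003, 0.0002], [-0.0004, -0.2896, 0.9571, -0.1631], [0.0, 0.0, 0.0, 1.0]]}
```

View pics/top.png

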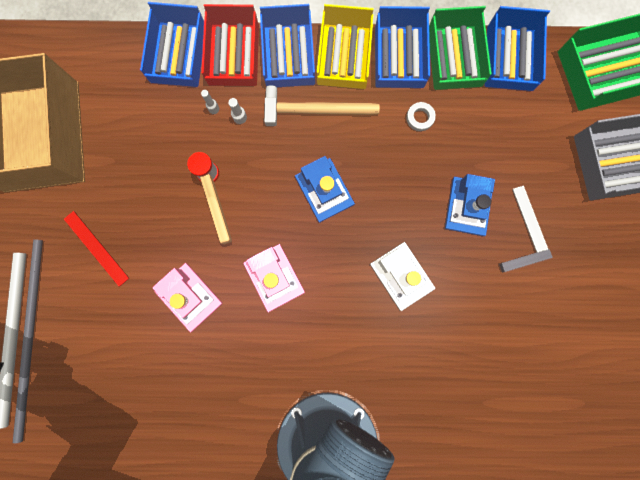

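View pics/side.png

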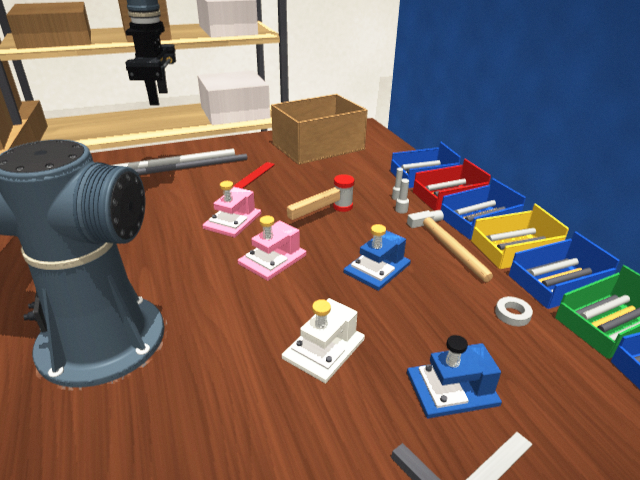

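The mallet has its red head at top-view (199,163) and its handle end near (224,242). There are four yellow/brass caps: (177,301) and (271,281) on pink stands, (413,279) on white, and (327,184) on blue. Only (327,184) fits, because its stand is blue. The black cap is at (483,202). I'll measure these and confirm in a crop.

```bash
cat > h.py <<'E'
import cv2,numpy as np
from cell import *
def cam(n,st=None):
    c=calibration(n);f=240/np.tan(np.radians(c["fovy"]/2))
    if n=="wrist":
        from scipy.spatial.transform import Rotation as R
        T=np.eye(4);T[:3,:3]=R.from_euler("xyz",st["tool_rot"],degrees=True).as_matrix();T[:3,3]=st["eef_pos"]
        P=T@c["hand_eye"]
    else: P=np.linalg.inv(c["view"])
    return f,c["cx"],c["cy"],P
def ray(k,u,v,z):
    f,cx,cy,P=k
    d=P[:3,:3]@[(u-cx)/f,(v-cy)/f,1];o=P[:3,3]
    return o+d*(z-o[2])/d[2]
def two(k1,p1,k2,p2):
    A=[];b=[]
    for (f,cx,cy,P),(u,v) in((k1,p1),(k2,p2)):
        d=P[:3,:3]@[(u-cx)/f,(v-cy)/f,1];d/=np.linalg.norm(d);M=np.eye(3)-np.outer(d,d);A.append(M);b.append(M@P[:3,3])
    return np.linalg.lstsq(np.vstack(A),np.hstack(b),rcond=None)[0]
def blobs(img,lo,hi,box=None,amin=30):
    h=cv2.cvtColor(img,cv2.COLOR_RGB2HSV);m=cv2.inRange(h,np.array(lo),np.array(hi))
    if box: q=np.zeros_like(m);x0,y0,x1,y1=box;q[y0:y1,x0:x1]=m[y0:y1,x0:x1];m=q
    n,l,s,c=cv2.connectedComponentsWithStats(m)
    return [(c[i].round(1),s[i].tolist()) for i in range(1,n) if s[i][4]>=amin],l
E
python3 - <<'E'
from h import *
t=cv2.imread("pics/top.png")[:,:,::-1].copy();s=cv2.imread("pics/side.png")[:,:,::-1].copy()
kt,ks=cam("top"),cam("side")
by,_=blobs(t,(20,120,120),(32,255,255),(300,165,350,200));sy,_=blobs(s,(20,120,120),(32,255,255),(365,220,390,245),10)
print(by,sy)
r,_=blobs(t,(0,200,190),(5,255,255),(180,145,225,185));print(r)
w,l=blobs(t,(10,40,120),(25,170,255),(195,165,235,250));print(w)
bk,_=blobs(t,(0,0,0),(180,255,60),(465,185,500,215));print(bk)
b=by[0][0];print("brass z.106",ray(kt,*b,.106),"two",two(kt,b,ks,sy[0][0]))
if r: print("head",ray(kt,*r[0][0],.08))
if bk: print("black",ray(kt,*max(bk,key=lambda q:q[1][4])[0],.106))
i=max(w,key=lambda q:q[1][4]);ys,xs=np.where(l>0);
p=np.array([ray(kt,x,y,.061)[:2] for x,y in zip(xs,ys)]);m=p.mean(0);u=np.linalg.svd(p-m)[2][0];print("handle",m,u,np.degrees(np.arctan2(u[1],u[0])),np.ptp((p-m)@u))
a=cv2.resize(t[130:260,170:370],None,fx=4,fy=4,interpolation=2)[:,:,::-1]
cv2.imwrite("pics/crop.png",a)
E
```

```text
[(array([326.5, 183.1]), [320, 177, 14, 14, 157])] [(array([378.2, 228.1]), [371, 224, 15, 9, 100])]
[(array([198.6, 163. ]), [187, 152, 24, 23, 434])]
[(array([215.4, 205. ]), [195, 165, 40, 82, 2441])]
[]
brass z.106 [0.53003774 0.007848   0.106     ] two [0.53016972 0.00797618 0.10401053]
head [0.57640551 0.27528202 0.08      ]
handle [0.49027969 0.24106385] [-0.99718343  0.07500132] 175.6987017028339 0.18551448034745632
```

View pics/crop.png

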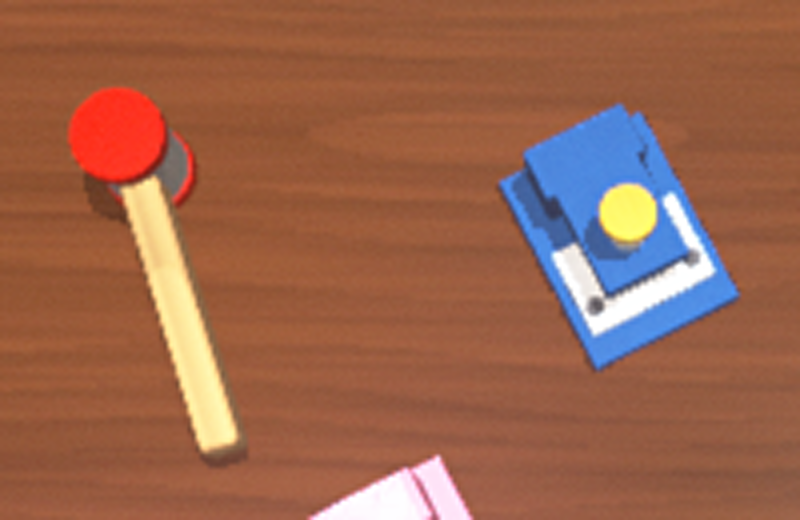

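The crop confirms it: the brass/yellow cap sits on a blue C-stand at top-view (326.5,183), and the red mallet head is at (199,163). Heights agree, with triangulation giving 0.104 against 0.106. The handle runs from the head to about (225,241), 170 mm long as expected, so mallet yaw is about 19° and the grip point about (0.520, 0.2555). Moving above it.

Request:
{"op": "apply_moves", "data": {"targets": [[-46,-24,0,-8,1],[-92,-48,0,-16,1],[-138,-72,0,-24,1],[-184,-97,0,-32,1],[-230,-121,0,-38,1]], "squeeze": 55}}

```text
time_s: 0.72
eef_pos: [0.3771, 0.405, 0.2222]
tool_rot: [-180.0, -0.0, -160.0]
contact_force: [1.0, -0.0, 0.5]
grip_width: 0.0872
finger_force: 0.0
```

Run:
```python
from h import *
s=observe();print(s["time_s"],s["eef_pos"],s["tool_rot"])
from scipy.spatial.transform import Rotation as R
M=R.from_euler("xyz",s["tool_rot"],degrees=True).as_matrix()
print(M.T@(np.array([.520,.2555,.19])-s["eef_pos"]))
```

```text
0.725 [0.37707449 0.40504185 0.22221524] [-1.79988750e+02 -3.79612178e-02 -1.60048915e+02]
[-0.08334272 -0.1893294   0.0321972 ]
```

Request:
{"op": "apply_moves", "data": {"targets": [[-17,-38,6,0,1],[-34,-76,12,0,1],[-50,-114,18,0,1],[-67,-152,24,0,1],[-83,-189,30,0,1]]}}

```text
time_s: 1.35
eef_pos: [0.5189, 0.2555, 0.1919]
tool_rot: [180.0, -0.0, -160.3]
contact_force: [0.4, -0.5, 0.5]
grip_width: 0.0871
finger_force: 0.0
```

Request:
{"op": "apply_moves", "data": {"targets": [[0,0,0,0,1],[0,0,0,0,1]]}}

```text
time_s: 1.6
eef_pos: [0.5176, 0.2566, 0.1921]
tool_rot: [180.0, -0.1, -160.3]
contact_force: [-1.0, -0.1, -0.1]
grip_width: 0.0873
finger_force: 0.0
```

Run:
```python
from h import *
s=observe();print(s["time_s"],s["eef_pos"],s["tool_rot"])
i=capture("wrist");cv2.imwrite("pics/w1.png",i[:,:,::-1])
k=cam("wrist",s)
r,_=blobs(i,(0,180,150),(6,255,255),None,300);print([(c,q,ray(k,*c,.08)) for c,q in r])
```

```text
1.6 [0.51759146 0.2566446  0.19213611] [ 1.79966960e+02 -8.58170919e-02 -1.60295814e+02]
[(array([592.9, 183.6]), [574, 87, 41, 203, 589], array([0.40812929, 0.43660389, 0.08      ])), (array([312.5, 287.4]), [283, 280, 59, 26, 319], array([0.55661936, 0.26888025, 0.08      ]))]
```

View pics/w1.png

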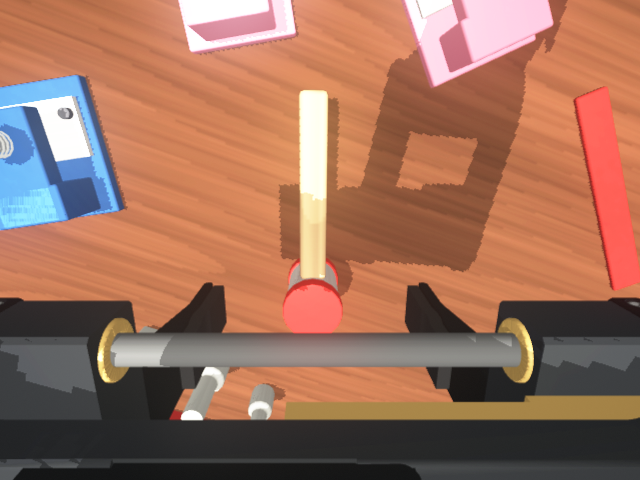

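The handle runs along columns 313–314 (rows 92–275) and the head top is centred near (313,305). It lines up with the fingers' centre line; next I check the offsets.

Run:
```python
from h import *
from scipy.spatial.transform import Rotation as R
s=observe();k=cam("wrist",s);M=R.from_euler("xyz",s["tool_rot"],degrees=True).as_matrix()
for n,u,v,z in(("end",314,92,.061),("hd",312.5,276,.061),("headtop",313,305,.08),("red left",284,305,.08),("red right",342,305,.08)):
    p=ray(k,u,v,z);print(n,p.round(4),(M.T@(p-s["eef_pos"])*1000).round(1))
```

```text
end [0.4165 0.2205 0.061 ] [107.2  -0.4 131.5]
hd [0.5544 0.2685 0.061 ] [-38.9  -1.8 131.3]
headtop [0.571 0.275 0.08 ] [-56.7  -1.3 112.3]
red left [0.5791 0.2527 0.08  ] [-56.7 -25.1 112.3]
red right [0.563  0.2974 0.08  ] [-56.8  22.4 112.3]
```

Descend to TCP z 0.027, grasp point 0.046.

Request:
{"op": "apply_moves", "data": {"targets": [[-2,-1,40,0,1],[-2,-1,80,0,1],[-2,-1,120,0,1],[-2,-1,150,0,1],[-2,-1,165,0,1]]}}

```text
time_s: 2.28
eef_pos: [0.5188, 0.2572, 0.0262]
tool_rot: [180.0, -0.1, -160.2]
contact_force: [-0.6, 0.1, 0.6]
grip_width: 0.0867
finger_force: 0.0
```

Request:
{"op": "apply_moves", "data": {"targets": [[0,0,0,0,1],[0,0,0,0,-1],[0,0,0,0,-1],[0,0,0,0,-1],[0,0,0,0,-1]], "squeeze": 55}}

```text
time_s: 2.9
eef_pos: [0.5208, 0.2564, 0.028]
tool_rot: [-180.0, 0.0, -160.3]
contact_force: [-1.4, -0.6, 0.4]
grip_width: 0.0547
finger_force: 0.0
```

Request:
{"op": "apply_moves", "data": {"targets": [[0,0,0,0,-1],[0,0,0,0,-1],[0,0,0,0,-1],[0,0,0,0,-1]]}}

```text
time_s: 3.4
eef_pos: [0.5205, 0.2563, 0.0275]
tool_rot: [-180.0, -0.0, -160.3]
contact_force: [0.4, -0.3, 0.2]
grip_width: 0.0218
finger_force: 54.9
```

Gripped at 22 mm and 55 N. TCP z 0.0275 corresponds to face height 0. Lift.

Request:
{"op": "apply_moves", "data": {"targets": [[0,0,-15,0,-1],[0,0,-45,0,-1],[0,0,-80,0,-1],[0,0,-115,0,-1],[0,0,-140,0,-1]]}}

```text
time_s: 4.03
eef_pos: [0.5199, 0.2563, 0.1693]
tool_rot: [180.0, -0.0, -160.3]
contact_force: [0.9, -1.0, -4.2]
grip_width: 0.0216
finger_force: 54.9
```

Request:
{"op": "apply_moves", "data": {"targets": [[0,0,0,0,-1],[0,0,0,0,-1],[0,0,0,0,-1]]}}

```text
time_s: 4.4
eef_pos: [0.5192, 0.256, 0.1659]
tool_rot: [180.0, -0.2, -160.3]
contact_force: [-0.2, 0.8, -5.1]
grip_width: 0.0218
finger_force: 54.9
```

Run:
```python
from h import *
from scipy.spatial.transform import Rotation as R
s=observe();print(s["eef_pos"],s["grip_width"],s["contact_force"],s["wrist_torque"]);M=R.from_euler("xyz",s["tool_rot"],degrees=True).as_matrix()
i=capture("wrist");k=cam("wrist",s);j=capture("top")
r,_=blobs(j,(0,200,150),(5,255,255),(100,60,330,260),100);print([(c,q,ray(cam("top"),*c,.08+s["eef_pos"][2]-.0275)) for c,q in r])
cv2.imwrite("pics/w2.png",np.vstack([cv2.resize(i,(400,300)),j[100:300,100:500]])[:,:,::-1])
# head expected at tool x -60
h=s["eef_pos"]+M@[-.060,0,0]
print(h, "delta tool mm",(M.T@(np.array([.530,.008,h[2]])-h)*1000).round(1))
```

```text
[0.51915249 0.25600667 0.16590479] 0.021777862367566302 [-0.18287364  0.7536531  -5.11767247] [-0.06544455  0.26346682 -0.047885  ]
[(array([230.1,  72. ]), [205, 60, 49, 19, 258], array([0.70749798, 0.18665821, 0.21840479]))]
[0.57562871 0.27626458 0.16567453] delta tool mm [ 133.5 -237.1    0.4]
```

View pics/w2.png

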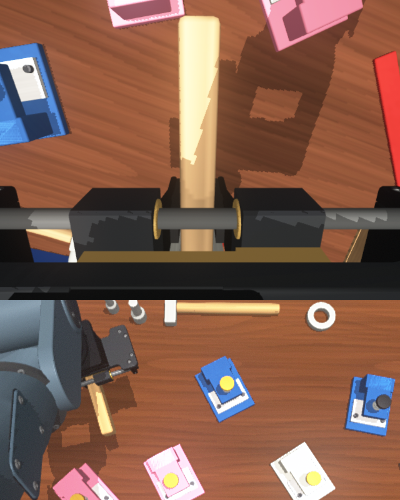

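The mallet is held with its handle level and centred (wrist view upper half, columns 180–220). The head is hidden from the top camera by the arm. Carry it over the brass cap.

Request:
{"op": "apply_moves", "data": {"targets": [[13,-24,0,0,-1],[33,-59,0,0,-1],[53,-94,0,0,-1],[73,-130,0,0,-1],[90,-160,0,0,-1]]}}

```text
time_s: 5.12
eef_pos: [0.4894, 0.0739, 0.1671]
tool_rot: [180.0, -0.0, -160.3]
contact_force: [0.8, 0.2, -4.6]
grip_width: 0.0215
finger_force: 54.9
```

Request:
{"op": "apply_moves", "data": {"targets": [[20,-35,0,0,-1],[36,-63,0,0,-1],[43,-77,0,0,-1],[43,-77,0,0,-1],[43,-77,0,0,-1]]}}

```text
time_s: 5.75
eef_pos: [0.4754, -0.0108, 0.1675]
tool_rot: [180.0, 0.0, -160.2]
contact_force: [-0.2, -0.0, -4.6]
grip_width: 0.0216
finger_force: 54.9
```

Run:
```python
from h import *
from scipy.spatial.transform import Rotation as R
s=observe();print(s["time_s"],s["eef_pos"],s["tool_rot"],s["joint_pos"].round(1));M=R.from_euler("xyz",s["tool_rot"],degrees=True).as_matrix()
print("head",s["eef_pos"]+M@[-.061,0,0])
i=capture("side");cv2.imwrite("pics/s2.png",cv2.resize(i[120:320,250:500],None,fx=3,fy=3)[:,:,::-1])
```

```text
5.75 [ 0.4754044  -0.01078896  0.16745437] [ 1.79965480e+02  2.47778042e-03 -1.60236308e+02] [ -14.8   23.7  106.4    0.    49.9 -124.6]
head [0.53281121 0.00983768 0.16745701]
```

View pics/s2.png

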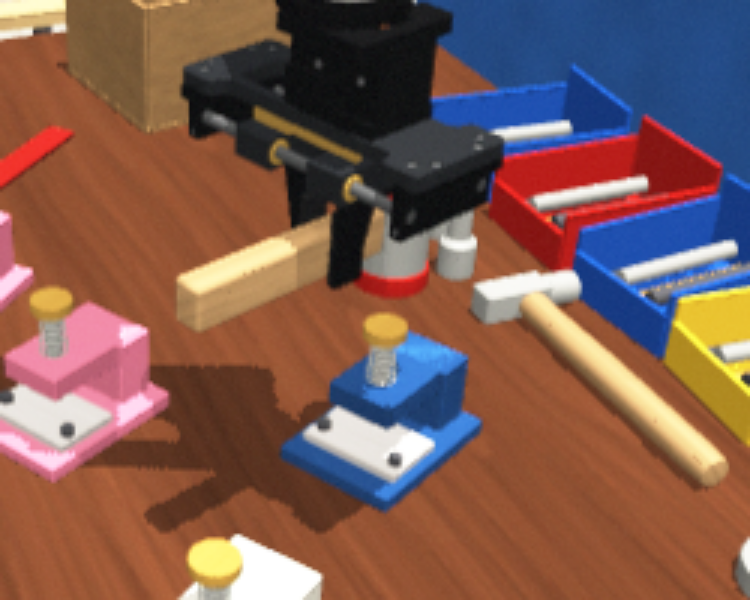

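The mallet head is directly above the blue stand's brass cap: face at crop (394,285), cap at (385,325), consistent with a 34 mm gap. I'll nudge 4 mm back and strike down about 56 mm at around 110 mm/s.

Request:
{"op": "apply_moves", "data": {"targets": [[4,1,0,0,-1],[4,1,13,0,-1],[4,1,27,0,-1],[4,1,41,0,-1],[4,1,56,0,-1]]}}

```text
time_s: 6.42
eef_pos: [0.4708, -0.0118, 0.1112]
tool_rot: [180.0, -0.0, -160.2]
contact_force: [-4.2, -0.4, 8.3]
grip_width: 0.0213
finger_force: 54.9
```

Request:
{"op": "apply_moves", "data": {"targets": [[0,0,0,0,-1],[0,0,0,0,-1],[0,0,0,0,-1]]}}

```text
time_s: 6.8
eef_pos: [0.4708, -0.012, 0.1119]
tool_rot: [180.0, -0.0, -160.3]
contact_force: [-3.0, -0.7, 7.1]
grip_width: 0.0214
finger_force: 55.0
```

Run:
```python
from h import *
s=observe();print(s["time_s"],s["eef_pos"],s["contact_force"],s["wrist_torque"])
i=capture("side");cv2.imwrite("pics/s3.png",cv2.resize(i[120:320,250:500],None,fx=3,fy=3)[:,:,::-1])
```

```text
6.8 [ 0.47076933 -0.0119731   0.11187816] [-2.98830164 -0.71462657  7.12572731] [ 0.05492278  0.47334216 -0.00717792]
```

View pics/s3.png

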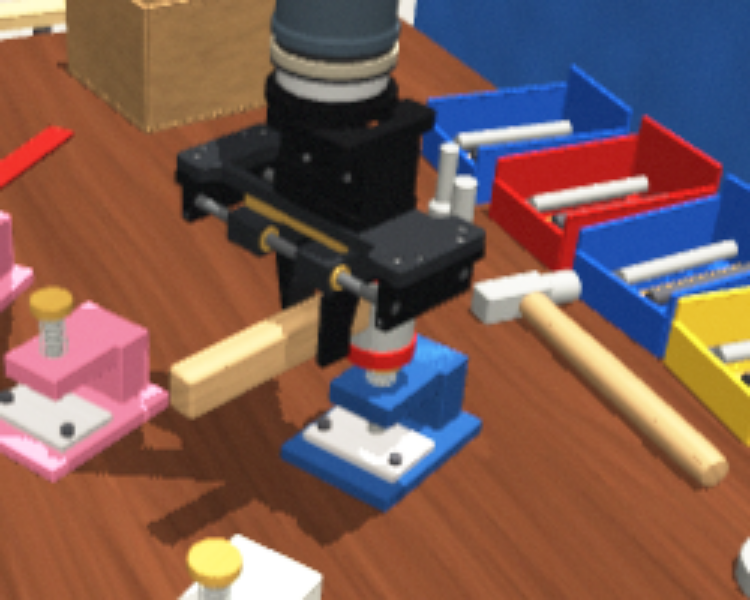

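The cap is pressed under the red face (crop (381,355)), with about 12 N of spring force, so it is close to fully down. Pressing 1 mm more makes sure of the stop; the spot-on check is whether the force rises.

Request:
{"op": "apply_moves", "data": {"targets": [[0,0,1,0,-1],[0,0,1,0,-1],[0,0,1,0,-1]]}}

```text
time_s: 7.22
eef_pos: [0.4708, -0.012, 0.111]
tool_rot: [180.0, -0.0, -160.2]
contact_force: [-4.2, -0.7, 6.6]
grip_width: 0.0211
finger_force: 55.0
```

Request:
{"op": "apply_moves", "data": {"targets": [[0,0,1,0,-1],[0,0,1,0,-1],[0,0,1,0,-1]]}}

```text
time_s: 7.6
eef_pos: [0.4708, -0.012, 0.1101]
tool_rot: [-180.0, -0.0, -160.2]
contact_force: [-4.0, -1.0, 8.1]
grip_width: 0.0214
finger_force: 55.0
```

Request:
{"op": "apply_moves", "data": {"targets": [[0,0,1,0,-1],[0,0,2,0,-1],[0,0,2,0,-1],[0,0,2,0,-1]]}}

```text
time_s: 8.1
eef_pos: [0.47, -0.0123, 0.1086]
tool_rot: [-180.0, -0.1, -160.2]
contact_force: [-7.4, -3.8, 15.3]
grip_width: 0.0212
finger_force: 55.0
```

Run:
```python
from h import *
s=observe();print(s["time_s"],s["eef_pos"],s["contact_force"],s["wrist_torque"])
i=capture("side");a=cv2.resize(i[190:280,300:420],None,fx=6,fy=6,interpolation=2);cv2.imwrite("pics/s4.png",a[:,:,::-1])
```

```text
8.1 [ 0.46997756 -0.01231651  0.10861935] [-7.42063975 -3.80709648 15.31692006] [-0.2409391   0.87552141 -0.04254036]
```

View pics/s4.png

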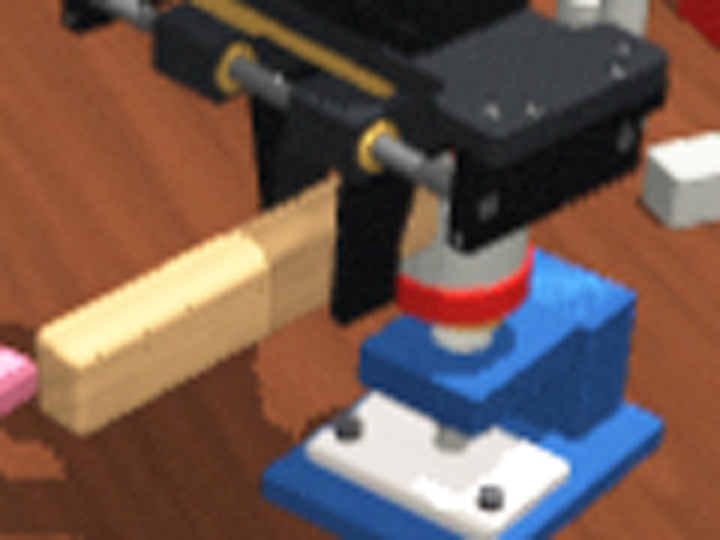

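The punch is at its stop: total force is about 20 N, above the 13 N spring, and the red face sits on the cap at crop (465,300). The head is upright to within a few degrees. Now lift and carry the mallet back.

Request:
{"op": "apply_moves", "data": {"targets": [[0,0,-8,0,-1],[0,0,-20,0,-1],[0,0,-35,0,-1],[0,0,-50,0,-1],[0,0,-60,0,-1]]}}

```text
time_s: 8.78
eef_pos: [0.4715, -0.0119, 0.1678]
tool_rot: [-180.0, 0.0, -160.3]
contact_force: [-0.3, 0.1, -4.9]
grip_width: 0.0216
finger_force: 55.0
```

Request:
{"op": "apply_moves", "data": {"targets": [[-13,24,0,0,-1],[-33,59,0,0,-1],[-53,94,0,0,-1],[-73,130,0,0,-1],[-90,160,0,0,-1]]}}

```text
time_s: 9.4
eef_pos: [0.5017, 0.1707, 0.1669]
tool_rot: [180.0, -0.0, -160.2]
contact_force: [0.3, -0.5, -4.8]
grip_width: 0.0216
finger_force: 55.0
```

Request:
{"op": "apply_moves", "data": {"targets": [[-20,35,0,0,-1],[-36,63,0,0,-1],[-43,77,0,0,-1],[-43,77,0,0,-1],[-43,77,0,0,-1]]}}

```text
time_s: 10.02
eef_pos: [0.5158, 0.2548, 0.1671]
tool_rot: [-180.0, -0.1, -160.3]
contact_force: [0.7, -0.4, -4.2]
grip_width: 0.0212
finger_force: 55.0
```

Run:
```python
from h import *
s=observe();print(s["time_s"],s["eef_pos"],s["tool_rot"],s["contact_force"],s["wrist_torque"])
i=capture("side")
y,_=blobs(i,(20,120,120),(32,255,255),(365,215,390,250),10);print(y)
cv2.imwrite("pics/s5.png",cv2.resize(i[120:300,220:420],None,fx=3,fy=3,interpolation=2)[:,:,::-1])
```

```text
10.025 [0.51579184 0.25483893 0.16713048] [-1.79975235e+02 -1.03747650e-01 -1.60296403e+02] [ 0.69926088 -0.36611758 -4.24070343] [-0.07095988  0.24722232  0.03450481]
[(array([378.3, 228.3]), [371, 224, 15, 10, 103])]
```

View pics/s5.png

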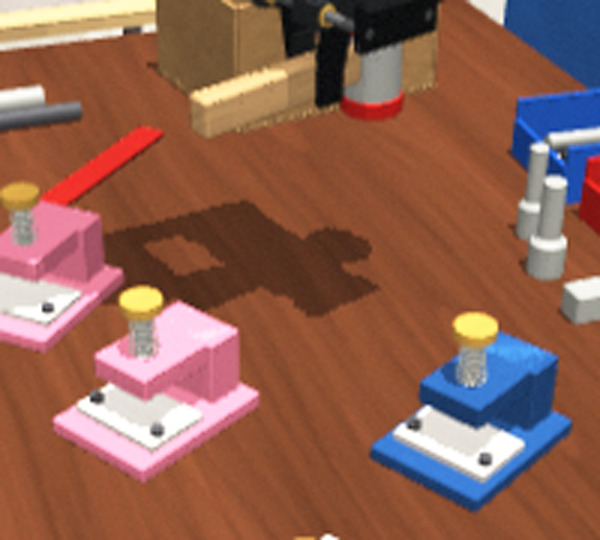

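The brass cap is back up at (378.3,228.3), the same pixel as before, and the mallet hangs upright. Lower it, slowing near the bench.

Request:
{"op": "apply_moves", "data": {"targets": [[0,0,30,0,-1],[0,0,65,0,-1],[0,0,100,0,-1],[0,0,125,0,-1],[0,0,132,0,-1]]}}

```text
time_s: 10.7
eef_pos: [0.5154, 0.2545, 0.0341]
tool_rot: [180.0, -0.2, -160.4]
contact_force: [-0.3, 0.5, -3.9]
grip_width: 0.0214
finger_force: 55.0
```

Request:
{"op": "apply_moves", "data": {"targets": [[0,0,2,0,-1],[0,0,4,0,-1],[0,0,5,0,-1],[0,0,6,0,-1],[0,0,6,0,-1]]}}

```text
time_s: 11.32
eef_pos: [0.5165, 0.2561, 0.0298]
tool_rot: [-180.0, 0.0, -160.3]
contact_force: [-0.1, 0.4, -4.8]
grip_width: 0.0215
finger_force: 55.0
```

Request:
{"op": "apply_moves", "data": {"targets": [[0,0,1,0,-1],[0,0,1.5,0,-1],[0,0,1.5,0,-1],[0,0,1.5,0,-1]]}}

```text
time_s: 11.82
eef_pos: [0.5164, 0.256, 0.028]
tool_rot: [-180.0, -0.0, -160.3]
contact_force: [-0.3, -0.6, -4.0]
grip_width: 0.0216
finger_force: 55.0
```

Request:
{"op": "apply_moves", "data": {"targets": [[0,0,1,0,-1],[0,0,1,0,-1],[0,0,1,0,-1]]}}

```text
time_s: 12.2
eef_pos: [0.5164, 0.256, 0.027]
tool_rot: [-180.0, -0.0, -160.3]
contact_force: [-0.4, -0.1, -4.9]
grip_width: 0.0213
finger_force: 55.0
```

Request:
{"op": "apply_moves", "data": {"targets": [[0,0,1,0,-1],[0,0,1,0,-1],[0,0,1,0,-1]]}}

```text
time_s: 12.58
eef_pos: [0.5165, 0.256, 0.0262]
tool_rot: [-180.0, 0.0, -160.3]
contact_force: [0.0, -1.4, -3.1]
grip_width: 0.0212
finger_force: 55.0
```

Request:
{"op": "apply_moves", "data": {"targets": [[0,0,1,0,-1],[0,0,1,0,-1],[0,0,1,0,-1]]}}

```text
time_s: 12.95
eef_pos: [0.5163, 0.2559, 0.0258]
tool_rot: [-180.0, 0.0, -160.3]
contact_force: [-3.9, -1.3, 5.5]
grip_width: 0.0217
finger_force: 55.0
```

In contact with the bench. Release.

Request:
{"op": "apply_moves", "data": {"targets": [[0,0,0,0,-0.3],[0,0,0,0,-0.3],[0,0,0,0,0.3],[0,0,0,0,1],[0,0,0,0,1]]}}

```text
time_s: 13.58
eef_pos: [0.5165, 0.256, 0.0249]
tool_rot: [180.0, 0.0, -160.3]
contact_force: [-0.7, -1.3, 0.7]
grip_width: 0.0527
finger_force: 0.0
```

Request:
{"op": "apply_moves", "data": {"targets": [[0,0,0,0,1],[0,0,0,0,1],[0,0,0,0,1],[0,0,0,0,1],[0,0,0,0,1]]}}

```text
time_s: 14.2
eef_pos: [0.5164, 0.256, 0.0251]
tool_rot: [-180.0, 0.0, -160.3]
contact_force: [-0.2, 0.4, 0.6]
grip_width: 0.0867
finger_force: 0.0
```

Request:
{"op": "apply_moves", "data": {"targets": [[0,0,-20,0,1],[0,0,-50,0,1],[0,0,-90,0,1],[0,0,-130,0,1],[0,0,-165,0,1]]}}

```text
time_s: 14.82
eef_pos: [0.5164, 0.256, 0.1916]
tool_rot: [180.0, 0.0, -160.3]
contact_force: [0.2, 0.1, -0.4]
grip_width: 0.0868
finger_force: 0.0
```

Request:
{"op": "apply_moves", "data": {"targets": [[0,0,0,0,1],[0,0,0,0,1],[0,0,0,0,1],[0,0,0,0,1]]}}

```text
time_s: 15.32
eef_pos: [0.5157, 0.2557, 0.1888]
tool_rot: [180.0, -0.1, -160.3]
contact_force: [0.5, -0.2, -0.1]
grip_width: 0.0869
finger_force: 0.0
```

Run:
```python
from h import *
s=observe();print(s["time_s"],s["eef_pos"],s["grip_width"],s["contact_force"])
a=capture("side")[120:300,220:420];b=capture("wrist")
cv2.imwrite("pics/f.png",np.hstack([cv2.resize(a,(400,360)),cv2.resize(b,(400,300))[[*range(300)]+[299]*60]])[:,:,::-1])
```

```text
15.325 [0.51571953 0.25573597 0.18875176] 0.0869254762816657 [ 0.46893154 -0.23152398 -0.10768447]
```

View pics/f.png

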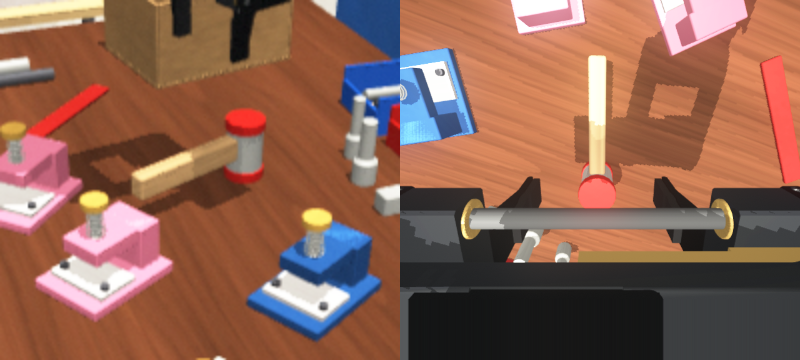

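The mallet stands upright and released (head at (245,145) in the left half), the brass cap is up at (317,220), and the gripper is clear.

```bash
python3 -c "
from cell import *
print(job_done())"
```

```text
the job is handed in; nothing more can be done
None
```

I handed the job in at about 15 s: the mallet struck the brass cap down to its stop, the cap sprang back up, the black punch was not touched, and the mallet stands released on the bench on the same face; no verdict was returned.

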